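# Empty the tipping scoop into the kit tray and lock it upright

### The arm

A 6-joint arm with a two-finger parallel gripper is mounted at the origin on the work surface. World frame = base frame: x ahead of the robot, y to its left, z up, the work surface at z = 0. Lengths are in mm, angles in rad, forces in N, time in s.
With the tool pointing down it reaches from about 425 to 950 mm from the base axis. Payload 14.7 kg.
Tool frame: the origin (TCP) lies at the very end of the fingers, on their centre line; the grasp point (between the pads) lies 19 mm behind it; z points along the fingers, y is the line along which they close (so a half turn about z gives the same grasp; the last joint's range is limited). The gripper opens to 85 mm and grips with 20 to 120 N. Pads are 22 mm wide; open, the fingers measure 114 mm over their backs; the gripper's body (76 mm by 85 mm) begins 54 mm behind the grasp point. The pads swing forward as they close: fully open they stand 13 mm farther back than shut.
Start: joints at [1.242, 0.48, 1.596, -0, 1.065, -0.047], TCP at [180.731, 624.363, 231.297] pointing down, gripper open.
Joint ranges: [-2.75, 2.75], [-0.82, 2.05], [0.23, 2.67], [-1.56, 4.7], [0.09, 2.69], [-2.92, 2.92]. Speed limits (rad/s): [1.89, 1.89, 2.39, 3.01, 3.01, 3.01].

### API

Orientations are given as [roll, pitch, yaw] about the fixed x, y, z axes, in that order (R = Rz(yaw) Ry(pitch) Rx(roll)).
In Python, from rig import movep, line_to, set_joints, move_gripper, pause, ik, observe, camera, MotionError, finish_job gives the robot as it stands. Calls block until the motion is done:
- movep(position, orientation): joint-space move of the TCP to a pose.
- line_to(position, rotation=None, rate=150, until_force=None): straight line of the TCP; rotation=None keeps the orientation; rate is the mean speed in mm/s. With until_force (N) it stops when the force on the tool has changed by that much, and returns True; else False.
- set_joints(angles): joint-space move.
- move_gripper(opening, grasp_force=None): opening from 0.0 (shut) to 1.0 (fully open); grasp_force is the grip in N (None keeps the last); returns when the fingers have stopped.
- pause(seconds).
- ik(position, orientation): joint angles nearest the present ones, or None.
- observe(): the state.
- camera(name): name is "scene" or "side" or "wrist"; returns a dict with "pixels" (400x640x3 uint8, red, green, blue), "mtx" (3x3 intrinsics, pixels), "k1" (the pictures are not rectified: a ray, as slopes to the right and down, at radius r is drawn at 1 + k1 r^2 times it, then the intrinsics apply), "pose" (4x4, takes a point from camera to world coordinates); the wrist camera has in their place "T_tool_cam" (4x4, takes a point from camera to tool coordinates, whose origin is the TCP and whose axes are the flange's). Camera axes: x right, y down, z forward; pixel columns grow to the right and rows downward; lengths in mm; the calibration is good to about 2 mm. A picture is of the moment at which its call begins: read the wrist's pose just before it. There is no depth.
A pose or a line that the arm cannot do raises MotionError and nothing moves.
- finish_job(): hands the job in; it is judged then, once.
The state is a dict: "clock": time; "qpos": joint angles; "dq": joint speeds; "effort": joint torques, N m; "tool_pos": TCP position; "ee_rot": TCP orientation; "contact_force": force on the tool from outside, world axes, zero at the start; "ft_torque": the same for the moment, N m; "finger_gap": opening from 0.0 (shut) to 1.0 (fully open); "grip_force": force on a finger pad.
Only numpy, scipy, OpenCV 4.12 (cv2) and the standard library are available. Lean on these libraries where they do the work, as an engineer would, in place of code of your own. Each camera call takes 0.05 s, during which the arm holds its last target. There are 200 camera calls.

### The job

Tip the blue scoop forward by its red handle until all five transformers have dropped into the black tray, then swing it back fully upright. Then swing the yellow keeper bar shut across the front of the scoop until it clicks home in its detent. Leave the things standing around on the bench where they are.

Things in the scene. Friction and masses are not known exactly. Their poses are not given: they have to be found in the camera images.
- stand: Fixed aluminium stand. Origin on the table under the scoop's pivot; x = level pouring direction (to the tray), z up; crank handle on the +y side, keeper hinge on the -y side. Cheeks 8 mm thick at y +-64, x -35 to 15, up to z 210 mm; on each an arm 14 mm wide reaches forward to x 83, top at z 210 mm. Base plate x -130 to 15, y +-75, 8 mm high.
- scoop (a joint): Blue open-topped scoop, 102 mm wide, 3 mm walls, on a level pivot along the stand's y. 0 rad: upright, at its stop; grows as it tips forward over the tray, stop at 2.1 rad. Stiff (0.28 N m), stays where left. Empties fully only well past 1.6 rad. Upright in the stand frame: x -89 mm to its pouring lip at x 40, lip z 240, back rim z 256, inner floor z 140 mm; the front wall slopes out.
- scoop_pivot (a point): Point on the scoop's pivot line, midway between the cheeks (stand frame 0, 0, 150 mm); fixed to the stand.
- scoop_handle (a point): Middle of the scoop's red crank handle: round bar, 18 mm diameter, along the stand's y from 87 to 153 mm (this point y = 115), 110 mm from the pivot line. At joint angle q: x = 110 cos(150deg - q), z = 150 + 110 sin(150deg - q) mm in the stand frame, so it swings from behind (x -95, z 205) over the top to the front. Crank arm at y 81 to 87 mm.
- keeper (a joint): Yellow keeper bar, 12 mm wide, 14 mm high, reaching 137 mm from an upright hinge. 0 rad: shut, along the stand's +y across the front of the upright scoop, against its stop; grows as it swings out to +x (at q it points along (sin q, cos q) in the stand frame), stop 2.2 rad. Light friction. Near 0.15 rad its end meets a sprung roller (detent, about 4 N to pass). Shut, it blocks the scoop.
- keeper_hinge (a point): On the keeper bar's hinge axis at the bar's mid height (stand frame 60, -62, 220 mm; the bar spans z 213 to 227 mm); fixed to the stand.
- keeper_knob (a point): Foot of the black upright knob (16 mm diameter, 22 mm high) on top of the keeper bar, 118 mm from its hinge, z 227 mm; moves with the bar.
- tray: Loose black square open tray, 200 x 200 mm outside, 50 mm high, walls and floor 5 mm, in front of the stand (its centre about 155 mm along the stand's x). Origin: centre of its underside; axes along its sides; 0.9 kg.
- choke0: One of five like transformers, a yellow-and-dark block 28 x 34 x 24 mm (x, y, z), about 30 g, starting inside the scoop. Origin: centre of its underside.
- choke1: One of five like transformers, a yellow-and-dark block 28 x 34 x 24 mm (x, y, z), about 30 g, starting inside the scoop. Origin: centre of its underside.
- choke2: One of five like transformers, a yellow-and-dark block 28 x 34 x 24 mm (x, y, z), about 30 g, starting inside the scoop. Origin: centre of its underside.
- choke3: One of five like transformers, a yellow-and-dark block 28 x 34 x 24 mm (x, y, z), about 30 g, starting inside the scoop. Origin: centre of its underside.
- choke4: One of five like transformers, a yellow-and-dark block 28 x 34 x 24 mm (x, y, z), about 30 g, starting inside the scoop. Origin: centre of its underside.
- iron_stand: Bystander: soldering iron rest, 110 x 80 mm base, 86 mm high. Origin: centre of its underside.
- spool: Bystander: aluminium-coloured solder spool standing on its end, 70 mm diameter, 52 mm high. Origin: centre of its underside.
- flux: Bystander: amber bottle, 50 mm diameter, 110 mm high. Origin: centre of its underside.
Mind the look-alikes: they are no part of the job. What is shaped like the choke4 but orange or purple is not meant.

How it is judged:
By the outcome, as a careful person would: the job done as asked, in the order asked, and still so for the second after the job is handed in, with the robot touching nothing.
It also fails if it takes over 64 s, if anything falls off the work surface, if the arm or the gripper's body presses on something with over 40 N, if the wrist force passes 120 N, or if a joint passes its speed limit or range.

## Working session

There is one attempt and no reset: what is moved stays moved. The work goes in short steps, each a Python script; the robot and the scene stay as the last script left them, time stands still between calls to the robot, and variables do not carry over. Pictures are saved under pics/ and viewed, at most 10 in all, crops included, and the job is handed in when it is done.

```bash
mkdir -p pics; ls; python3 - <<'E'
from rig import *
import cv2,numpy as np
for n in ("scene","side"):
    c=camera(n); cv2.imwrite(f"pics/{n}0.png",c["pixels"][:,:,::-1]); print(n,c["mtx"].tolist(),c["k1"],np.round(c["pose"],3).tolist())
print(observe())
E
```

```text
pics
scene [[483.69158794946736, 0.0, 316.6646265220887], [0.0, 483.69158794946736, 200.46667837565414], [0.0, 0.0, 1.0]] 0.05151175407621924 [[0.694, 0.583, -0.424, 1143.397], [0.72, -0.562, 0.407, -591.069], [-0.001, -0.588, -0.809, 1363.267], [0.0, 0.0, 0.0, 1.0]]
side [[412.3567331236027, 0.0, 314.4775190435611], [0.0, 412.3567331236027, 188.03302345071293], [0.0, 0.0, 1.0]] -0.08058624503472452 [[0.906, -0.231, 0.354, 112.779], [-0.422, -0.443, 0.791, -967.164], [-0.026, -0.866, -0.499, 762.461], [0.0, 0.0, 0.0, 1.0]]
{'clock': 0.1, 'qpos': array([ 1.24239548e+00,  4.80790264e-01,  1.59681896e+00, -6.10045678e-06,
        1.06510175e+00, -4.65850329e-02]), 'dq': array([ 0.00090903, -0.00171831, -0.00079261, -0.00047608, -0.00063133,
        0.00110033]), 'effort': array([ 1.72260465e-03, -9.52247930e+01, -4.31042075e+01,  1.50848869e-04,
        5.19285488e-03,  2.22976257e-05]), 'tool_pos': array([180.61580746, 624.00939002, 230.71983371]), 'ee_rot': array([-3.14047530e+00, -4.67500240e-05,  2.85977977e+00]), 'contact_force': array([-0.96569027, -0.43477791, -0.19847211]), 'ft_torque': array([ 0.03742767, -0.03625999,  0.03010058]), 'grip_force': 0.0, 'finger_gap': 1.0019072457168938}
```

View pics/scene0.png

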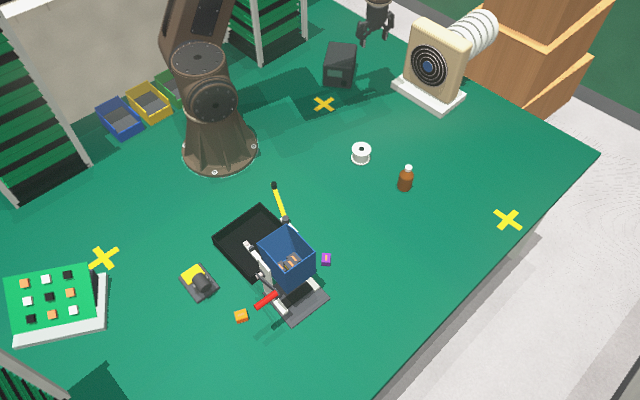

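View pics/side0.png

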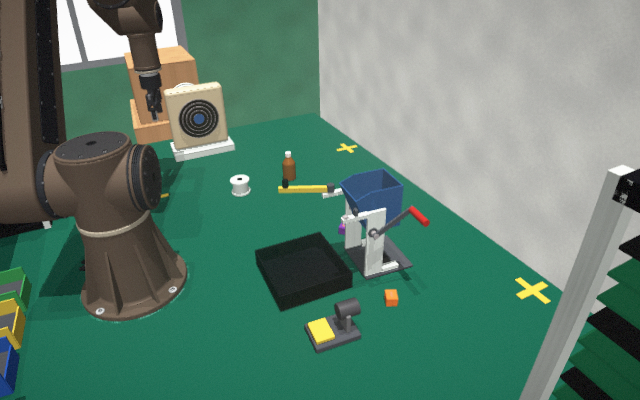

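The scene view shows the red handle at (266,300), with the keeper knob at (275,186), the scoop at (286,255) and the tray at (250,243). In the side view the handle is at (419,215) and the knob at (285,184). Possible mix-ups are the orange block at scene (241,315), the purple block at (326,259) and the iron rest's yellow pad at (193,279). The red bar on the crank is the handle, and the yellow bar with the black knob is the keeper. I'll check this in close crops.

```bash
python3 - <<'E'
import cv2
a=cv2.imread("pics/scene0.png")[170:335,170:350]; b=cv2.imread("pics/side0.png")[145:320,245:445]
cv2.imwrite("pics/ca.png",cv2.resize(a,None,fx=3.6,fy=3.6,interpolation=cv2.INTER_CUBIC))
cv2.imwrite("pics/cb.png",cv2.resize(b,None,fx=3.4,fy=3.4,interpolation=cv2.INTER_CUBIC))
E
```

```text
(no output)
```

View pics/ca.png

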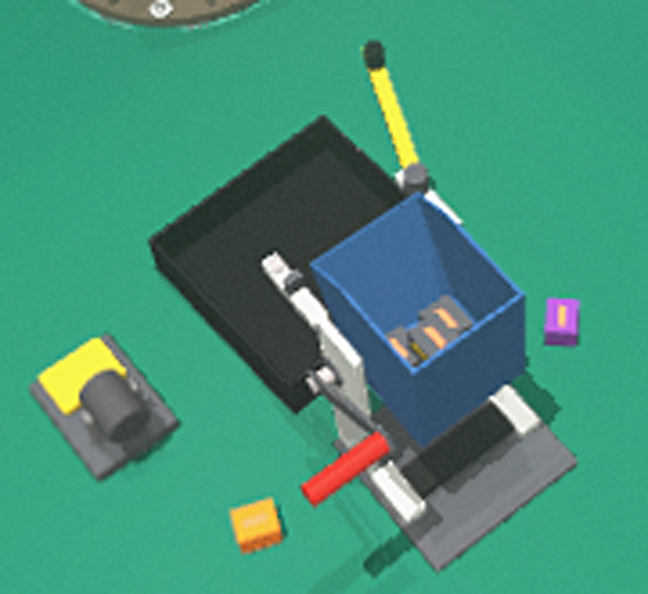

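View pics/cb.png

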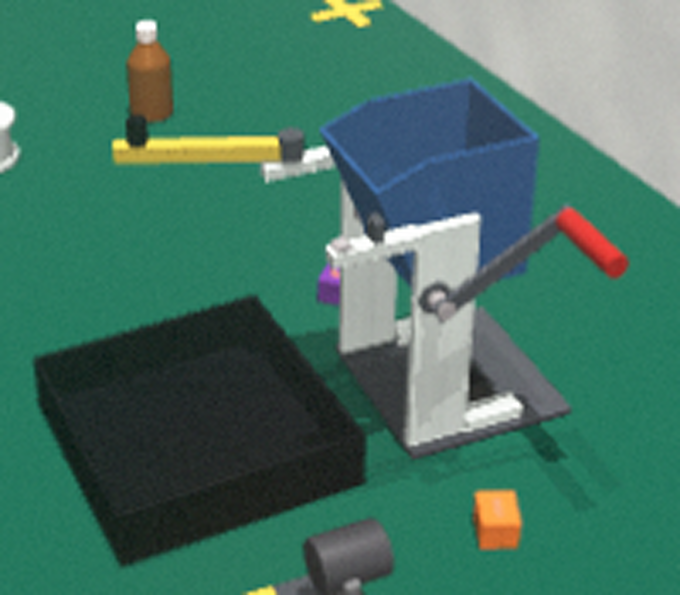

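The crops confirm it: the red handle bar runs on the crank from scene crop (312,494) to (378,444). The yellow bar has its black knob at (375,55) and stands open at about 90° or more. The orange and purple blocks lie on the bench and are not part of the job. Next I'll fit the stand pose and triangulate.

```bash
cat > vis.py <<'E'
import numpy as np, cv2
from scipy.optimize import least_squares
CAL={"scene":None,"side":None}
def proj(c,P):
    P=np.atleast_2d(P); T=np.linalg.inv(c["pose"]); p=P@T[:3,:3].T+T[:3,3]
    s=p[:,:2]/p[:,2:]; s=s*(1+c["k1"]*(s**2).sum(1,keepdims=True))
    return s*[c["mtx"][0][0],c["mtx"][1][1]]+np.array([c["mtx"][0][2],c["mtx"][1][2]])
def S2W(p,P):  # p = x,y,yaw[,dz]
    c,s=np.cos(p[2]),np.sin(p[2]); P=np.atleast_2d(P)
    return np.c_[p[0]+c*P[:,0]-s*P[:,1],p[1]+s*P[:,0]+c*P[:,1],P[:,2]]
def tri(obs):
    f=lambda X:np.concatenate([(proj(c,X)-uv).ravel() for c,uv in obs])
    r=least_squares(f,[600,-100,150]); return r.x,np.abs(r.fun).max()
E
python3 - <<'E'
from rig import camera
from vis import *
A=camera("scene");B=camera("side")
a=lambda u,v:(u/3.6+170-.4,v/3.6+170-.4); b=lambda u,v:(u/3.4+245-.4,v/3.4+145-.4)
h=lambda y:[110*np.cos(np.radians(150)),y,150+110*np.sin(np.radians(150))]
pts=[("lip-",[40,-51,240],a(420,196),b(323,130)),("lip+",[40,51,240],a(312,264),b(378,190)),
("bk-",[-89,-51,256],a(524,295),b(472,80)),("bk+",[-89,51,256],a(414,371),b(537,137)),
("hin",h(87),a(378,444),b(568,215)),("hout",h(153),a(312,494),b(618,263)),
("base+",[-130,75,8],a(437,568),b(570,408)),("base-",[-130,-75,8],a(576,462),None)]
def f(p):
    r=[]
    for n,P,u,v in pts:
        W=S2W(p,P)+[0,0,p[3]]; r+=list((proj(A,W)-u).ravel())
        if v is not None:r+=list((proj(B,W)-v).ravel())
    return np.array(r)
r=least_squares(f,[650,-150,2.8,0],loss="soft_l1"); p=r.x; print("stand",p); print(np.round(f(p),1))
def inv(X): 
    c,s=np.cos(p[2]),np.sin(p[2]); d=X[:2]-p[:2]; return np.round([c*d[0]+s*d[1],-s*d[0]+c*d[1],X[2]],1)
for n,P,u,v in pts:
    if v is not None:
        X,e=tri([(A,u),(B,v)]); print(n,X.round(1),e.round(2),inv(X),P)
for n,u,v in [("knobtop",a(374,45),b(137,119)),("knobfoot",a(376,66),b(137,143)),("trayL",a(152,243),b(125,520)),("trayTop",a(323,118),b(38,360)),("trayR",a(298,372),b(364,444)),("iron",a(70,390),b(255,590))]:
    X,e=tri([(A,u),(B,v)]); print(n,X.round(1),e.round(2),inv(X))
np.save("stand.npy",p)
E
```

```text
stand [ 587.93953988 -194.47010492    3.06014509    0.95559014]
[-0.1 -1.3 -0.7 -0.9 -0.3 -0.1 -0.   0.6  0.4 -0.3 -0.1 -0.6 -0.1  0.7
  0.7  0.   1.3 -0.8 -0.4  1.2 -1.4  0.6 -0.1  1.2 -0.   0.6  0.9 -0.5
  0.9 -0.5]
lip- [ 553.8 -141.6  238.3] 0.14 [ 38.3 -49.9 238.3] [40, -51, 240]
lip+ [ 544.7 -241.4  241.7] 0.18 [ 39.3  50.3 241.7] [40, 51, 240]
bk- [ 680.3 -151.9  255.9] 0.03 [-88.6 -50.  255.9] [-89, -51, 256]
bk+ [ 671.3 -251.1  256.7] 0.11 [-87.7  49.7 256.7] [-89, 51, 256]
hin [ 675.6 -292.3  210.2] 0.7 [-95.3  90.4 210.2] [np.float64(-95.26279441628826), 87, np.float64(205.0)]
hout [ 672.4 -351.8  207.1] 0.16 [-96.9 150.  207.1] [np.float64(-95.26279441628826), 153, np.float64(205.0)]
base+ [ 709.6 -278.3    6.9] 0.11 [-128.    73.7    6.9] [-130, 75, 8]
knobtop [426.3 -76.9 250. ] 0.44 [ 170.7 -104.   250. ]
knobfoot [426.6 -77.2 227.2] 0.54 [ 170.4 -103.8  227.2]
trayL [ 327.5 -270.    45.9] 0.6 [253.4  96.5  45.9]
trayTop [327.9 -73.7  48.8] 0.09 [269.  -99.2  48.8]
trayR [ 518.5 -263.6   40. ] 3.27 [63.6 74.5 40. ]
iron [ 383.6 -389.2   54.3] 6.72 [187.8 210.7  54.3]
```

```bash
cat > rob.py <<'E'
from rig import *
from vis import *
p=np.load("stand.npy")[:3]
W=lambda x,y,z:S2W(p,[x,y,z])[0]
def best(pos,yaw0):
    c=[]
    for k in (-1,0,1,2):
        y=(yaw0+k*np.pi+np.pi)%(2*np.pi)-np.pi
        q=ik(pos,[np.pi,0,y])
        if q is not None: c.append((abs(q[5]),y,np.round(q,2)))
    return min(c,key=lambda t:t[0]) if c else None
H=lambda q,y=118,dz=0,r=110:W(r*np.cos(np.radians(150)-q),y,150+r*np.sin(np.radians(150)-q)-19+dz)
K=lambda q,z=235:W(60+118*np.sin(q),-62+118*np.cos(q),z)
E
python3 - <<'E'
from rob import *
for q in(0,1,2.08): print(q,H(q).round(),best(H(q),p[2]+np.pi/2))
print(best(H(0,dz=150),p[2]+np.pi/2))
for q in(1.93,1,0):
  for z in (235,330): print(q,z,K(q,z).round(),best(K(q,z),p[2]))
A=camera("scene");B=camera("side")
a=lambda u,v:(u/3.6+170-.4,v/3.6+170-.4); b=lambda u,v:(u/3.4+245-.4,v/3.4+145-.4)
X,e=tri([(A,a(291,274)),(B,b(376,216))]);print("rollertop",X,e)
E
```

```text
0 [ 673. -320.  186.] (np.float64(0.40268400636822754), np.float64(1.4893487620699002), array([-0.48,  0.66,  1.39,  0.  ,  1.09, -0.4 ]))
1 [ 584. -313.  241.] (np.float64(0.4560273940845354), np.float64(1.4893487620699002), array([-0.54,  0.49,  1.56,  0.  ,  1.1 , -0.46]))
2.08 [ 484. -304.  187.] (np.float64(0.5327863706311322), np.float64(1.4893487620699002), array([-0.61,  0.42,  1.82,  0.  ,  0.9 , -0.53]))
(np.float64(0.402684006368228), np.float64(1.4893487620699002), array([-0.48,  0.55,  1.21,  0.  ,  1.38, -0.4 ]))
1.93 235 [426. -77. 235.] (np.float64(1.4025929574192455), np.float64(-0.08144756472499637), array([-0.25,  0.17,  2.06, -0.  ,  0.91,  1.4 ]))
1.93 330 [426. -77. 330.] (np.float64(1.4025929574192455), np.float64(-0.08144756472499637), array([-0.25,  0.07,  1.93, -0.  ,  1.15,  1.4 ]))
1 235 [ 429. -183.  235.] (np.float64(1.1835614050609813), np.float64(-0.08144756472499681), array([-0.47,  0.22,  2.  , -0.  ,  0.93,  1.18]))
1 330 [ 429. -183.  330.] (np.float64(1.1835614050609813), np.float64(-0.08144756472499681), array([-0.47,  0.12,  1.86, -0.  ,  1.16,  1.18]))
0 235 [ 524. -245.  235.] (np.float64(1.161524010826037), np.float64(-0.08144756472499681), array([-0.49,  0.38,  1.76, -0.  ,  1.  ,  1.16]))
0 330 [ 524. -245.  330.] (np.float64(1.161524010826037), np.float64(-0.08144756472499681), array([-0.49,  0.29,  1.64, -0.  ,  1.21,  1.16]))
rollertop [ 535.08919454 -255.32412995  230.96473365] 0.03135938867700361
```

```bash
python3 - <<'E'
from rob import *
y=best(H(0),p[2]+np.pi/2)[1]; R=[np.pi,0,y]
s=observe()["tool_pos"]; line_to([s[0],s[1],400],rate=250)
movep(H(0,dz=200),R); line_to(H(0,dz=90),rate=250)
line_to(H(0),rate=120,until_force=15); print("down",observe()["tool_pos"]-H(0),observe()["clock"])
move_gripper(0.0,30)
o=observe(); print(o["finger_gap"],o["grip_force"],o["contact_force"].round(1))
import cv2
c=camera("side"); cv2.imwrite("pics/side1.png",cv2.resize(c["pixels"][130:330,230:490,::-1],None,fx=2.5,fy=2.5))
E
```

```text
down [ 0.52550138 -0.26455006  1.01948111] 6.3167
0.19853653588450068 29.16311502456665 [-4.8  0.9  5.8]
```

View pics/side1.png

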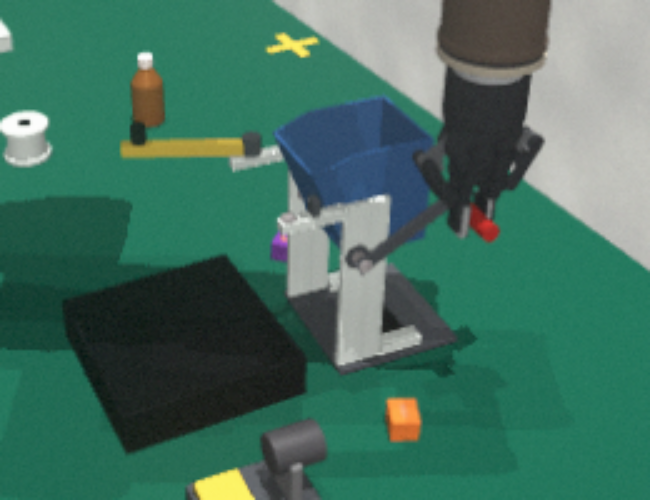

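The fingers hold the red handle at crop (483,222), with a gap of about 17 mm. Now I'll tip the scoop.

```bash
python3 - <<'E'
from rob import *
for q in np.linspace(0,2.06,10)[1:]:
    line_to(H(q),rate=90); o=observe(); print(round(q,2),o["contact_force"].round(1),(o["tool_pos"]-H(q)).round(1))
pause(0.8); print(observe()["clock"],observe()["finger_gap"])
import cv2
a=camera("scene")["pixels"][170:335,150:350,::-1]; b=camera("side")["pixels"][130:330,230:430,::-1]
cv2.imwrite("pics/tip.png",np.hstack([cv2.resize(a,(400,330)),cv2.resize(b,(400,400))[40:370]]))
E
```

```text
0.23 [ 3.7 -0.5  4.2] [ 0.7 -0.2  0.5]
0.46 [ 8.7 -0.3 12.3] [ 2.3 -0.5  1.7]
0.69 [ 6.4  1.5 17.2] [ 1.9 -0.6  1.9]
0.92 [ 0.1  0.7 15. ] [ 0.7 -0.5  1.1]
1.14 [-3.6 -1.7 10.2] [-0.1 -0.3  0.3]
1.37 [-2.2 -2.5  3.6] [-0.2 -0.2 -0.2]
1.6 [-4.5 -3.5  0.2] [-0.5 -0.1 -0.5]
1.83 [ 0.4 -4.9 -3.9] [-0.2 -0.  -0.7]
2.06 [ 2.7 -3.4 -5.6] [ 0.1  0.  -0.6]
11.6167 0.19881361798312466
```

View pics/tip.png

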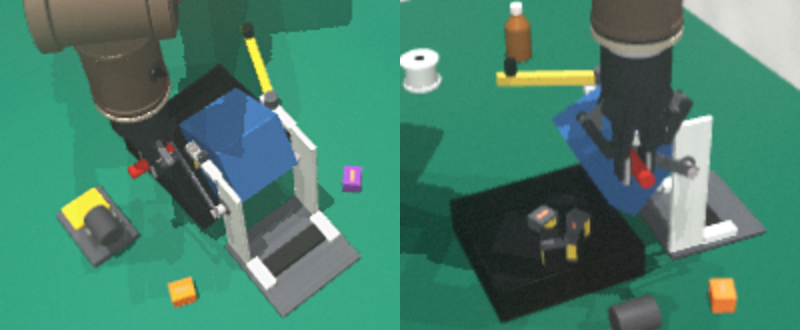

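The scoop is tipped and a cluster of chokes lies in the tray near (560,235), with others hidden. I'll shake it a little, swing it back to the stop and count.

```bash
python3 - <<'E'
from rob import *
for q in (1.9,2.09): line_to(H(q),rate=150)
pause(0.3)
for q in np.linspace(2.06,0,10)[1:]: line_to(H(q),rate=90)
print(observe()["contact_force"].round(1))
f0=observe()["contact_force"]
hit=line_to(H(-0.08),rate=30,until_force=12); o=observe()
d=(o["tool_pos"]-W(0,118,131)); x=-d[:2]@[-np.cos(p[2]),-np.sin(p[2])]
print(hit,o["contact_force"].round(1),"q",np.radians(150)-np.arctan2(d[2],x))
pause(0.2)
move_gripper(0.6); s=observe()["tool_pos"]; line_to([s[0],s[1],330],rate=250)
print(observe()["clock"])
import cv2
a=camera("scene")["pixels"][160:335,170:350,::-1]; b=camera("side")["pixels"][130:330,230:430,::-1]
cv2.imwrite("pics/back.png",np.hstack([cv2.resize(a,None,fx=2.2,fy=2.2),cv2.resize(b,None,fx=2,fy=2)[:385]]))
E
```

```text
[-4.8  1.6  5.4]
True [-5.6  1.4 13.8] q 0.00531112714507076
18.0083
```

View pics/back.png

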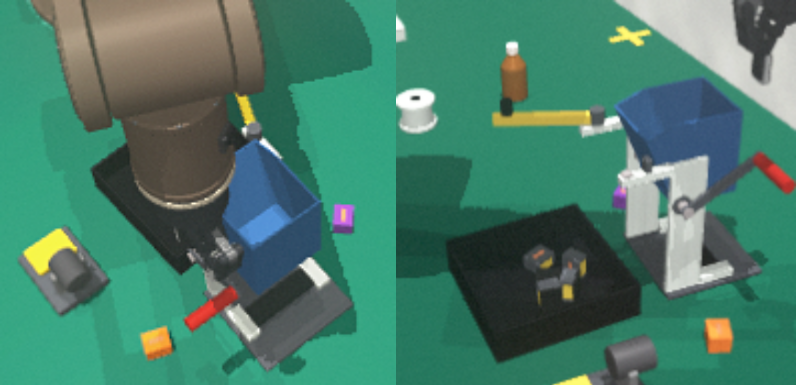

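The scoop is upright and its visible floor is empty. About four chokes can be told apart in the tray near (555,270), but the arm blocks the scene view. I'll count them with the wrist camera on the way to the knob.

```bash
python3 - <<'E'
from rob import *
R=[np.pi,0,best(K(1.93,330),p[2])[1]]
s=observe()["tool_pos"]; line_to([s[0],s[1],400],rate=300)
w=W(110,0,430); movep(w,R); c=camera("wrist")
movep(K(1.93,330),R); a=camera("scene")
print(observe()["clock"],np.round(c["T_tool_cam"],2).tolist())
import cv2
cv2.imwrite("pics/cnt.png",np.hstack([cv2.resize(c["pixels"][:,:,::-1],(480,300)),cv2.resize(a["pixels"][170:320,180:340,::-1],(320,300))]))
E
```

```text
20.7583 [[0.0, -0.96, -0.28, 70.1], [1.0, 0.0, -0.0, -0.18], [0.0, -0.28, 0.96, -143.17], [0.0, 0.0, 0.0, 1.0]]
```

View pics/cnt.png

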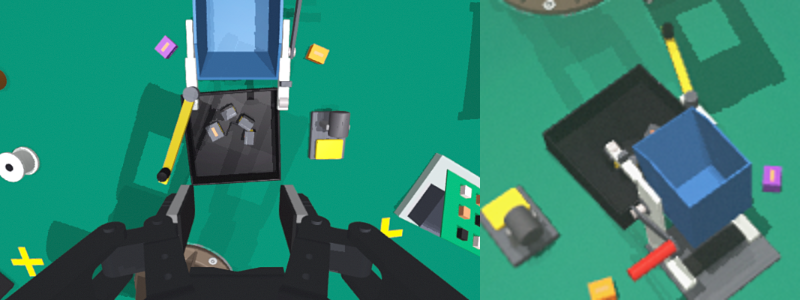

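The wrist view shows the scoop floor fully bare at (237,45) and the clustered chokes inside the tray at (213–250, 112–140). The scene view agrees and nothing has spilled. Next, the keeper.

```bash
python3 - <<'E'
from rob import *
z=237
line_to(K(1.93,z),rate=120,until_force=12); move_gripper(0.0,35)
o=observe(); print(o["finger_gap"],o["grip_force"],o["contact_force"].round(1),o["tool_pos"]-K(1.93,z))
for q in list(np.linspace(1.93,0.25,9)[1:])+[0.12,0.03]:
    line_to(K(q,z),rate=90); o=observe(); print(round(q,2),o["contact_force"].round(1),round(o["finger_gap"],3))
hit=line_to(K(-0.06,z),rate=40,until_force=14); o=observe()
print(hit,o["contact_force"].round(1),o["tool_pos"]-K(0,z),o["clock"])
E
```

```text
0.16458911354952224 34.15572702884674 [ 0.6 -0.3  6.3] [ 0.26695719 -0.03769931  0.39040321]
1.72 [-0.4 -1.5  5.2] 0.162
1.51 [-0.7 -1.2  4.7] 0.16
1.3 [5.6 2.  3. ] 0.163
1.09 [7.  1.9 3.6] 0.161
0.88 [5.5 2.1 3.5] 0.166
0.67 [ 1.1 -0.2  8.6] 0.161
0.46 [0.3 1.1 8.7] 0.159
0.25 [ 0.3 -1.6  8.7] 0.165
0.12 [-4.3 -5.8 11. ] 0.161
0.03 [ 0.4 -9.4  7.4] 0.164
False [ -0.5 -14.    3.3] [ 7.29912282 -1.64988427  0.30406858] 26.5
```

```bash
python3 - <<'E'
from rob import *
z=238
move_gripper(0.6); s=observe()["tool_pos"]; line_to([s[0],s[1],300],rate=200)
line_to(W(108,55,300),rate=200); move_gripper(0.0,20)
line_to(W(108,55,z),rate=150,until_force=10)
hit=line_to(W(72,55,z),rate=40,until_force=15); o=observe()
c,sn=np.cos(p[2]),np.sin(p[2]); d=o["tool_pos"][:2]-p[:2]
print(hit,o["contact_force"].round(1),"stand x",c*d[0]+sn*d[1],o["clock"])
line_to(W(115,55,z),rate=150); line_to(W(130,55,400),rate=250)
line_to(W(190,0,430),rate=250); a=camera("wrist"); b=camera("side")
print(observe()["clock"])
import cv2
cv2.imwrite("pics/w_full.png",a["pixels"][:,:,::-1])
cv2.imwrite("pics/end.png",np.hstack([cv2.resize(a["pixels"][0:260,180:440,::-1],(400,400)),cv2.resize(b["pixels"][130:330,230:430,::-1],(400,400))]))
E
```

```text
True [-5.4 -1.1  3.6] stand x 79.26263647611904 29.6667
31.4583
```

View pics/end.png

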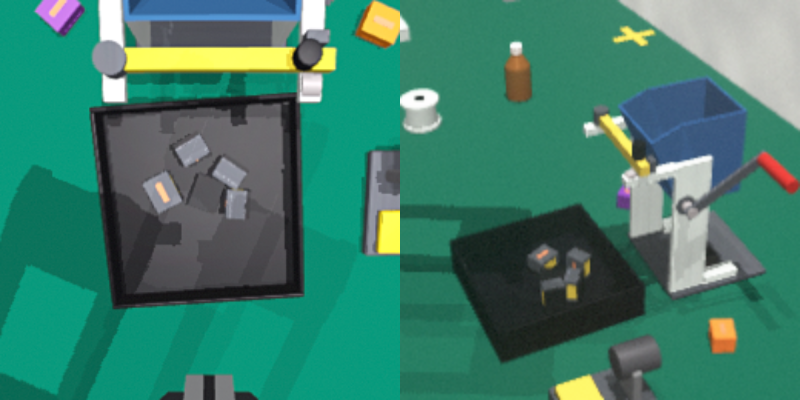

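The keeper lies straight across the scoop front from (108,58) to (335,58). It sits past the roller at (311,84) and against its stop, since the push contact came at 79.3 mm where 79 was expected. Five chokes are in the tray at (162,192), (190,150), (228,172), (236,205) and (207,193), the scoop is upright, and the bystanders in view have not moved.

```bash
python3 -c "
from rig import *
print(finish_job())"
```

```text
the job is handed in; nothing more can be done
None
```

The job is handed in at about 31 s: all five transformers are in the tray, the scoop is back upright at its stop, the keeper is shut past its detent, and the robot touched nothing else on the bench.

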